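Lower the tilting board holder and lock it flat

TASK

The tilting circuit-board holder on the bench is propped up on its ratchet. By pressing and pushing only, lifting nothing, press the red tab fully down so that the pawl comes free of the teeth, then push the arm by its black bar all the way down until it lies flat, and press the green pad fully down so that the pawl locks it there. Do not force the arm while the pawl is in the teeth, do not press on the green circuit board, and leave the things standing round it where they are.

Things in the scene. Friction and masses are not known exactly. Their poses are not given: they have to be found in the camera images.
- stand: Blue stand of the board holder, fixed to the bench; foot 118 mm wide, spine 74 mm wide reaching 145 mm out, both 10 mm thick. Origin on its underside, below the arm's hinge, 2 mm above the bench. x: level, from the hinge to where the arm lies when flat; z up; y along the hinge axis. Arm hinge axis at x 0, z 55 mm; pawl pivot at (-38, -50, 88) mm, also along y.
- tilt_arm (a joint): Elevation of the aluminium arm in rad: 0 = flat on its rests (hard stop), positive = raised; starts near 0.785 (45 degrees) in a notch of the ratchet (notches at 0.785, 0.524, 0.262 and 0, play 0.045 either way). Stiff hinge, 0.45 N m: stays where it is left even with the pawl out, and takes 2 to 5 N down at the bar. With the pawl in, the teeth hold it (a few hundredths rad of give under load).
- bar_top (a point): Middle of the upper side of the black rubber push bar at the arm's end; bar 16 mm thick, 100 mm long, parallel to the hinge. The bar's axis is 130 mm from the hinge axis; this point is 8 mm off it, square to the arm, and 3 mm to the stand's +y. x axis outward along the arm, z square to its upper side. 65 mm above the bench when flat.
- board: Green circuit board with small parts, 68 x 52 x 2.4 mm (a white connector of 6 mm at its hinge end), fixed on top of the arm; must not be pressed. Origin at the centre of its underside, 58 mm out from the hinge axis and 8 mm above the arm's centre plane; its x axis points along the arm towards the bar. Its outer edge is 30 mm short of the bar.
- pawl (a joint): Turn of the pawl rocker in rad: 0 = nose fully down between the teeth (locked), 0.30 = nose fully lifted, red tab fully down (hard stop at both ends). The nose clears the teeth above about 0.19. Stiff pivot (friction 0.16 N m): it stays where it is left, and takes about 4 N at the red tab or the green pad.
- red_tab (a point): Middle of the top of the red release tab of the pawl rocker, 26 x 26 mm, 46 mm to the stand's -x side of the pivot and 6 mm above it, 96 mm above the bench when locked; pressing it down by 13 mm, to its stop, lifts the nose from the teeth.
- green_pad (a point): Middle of the top of the green pad of the pawl rocker, 26 x 26 mm, 42 mm to the stand's +x side of the pivot and 21 mm above it, over the toothed wheel; 111 mm above the bench when locked, about 123 mm when free. Pressing it down to its stop puts the nose back between the teeth.
- flux_bottle: Cream dropper bottle with a red pointed cap, 32 mm in diameter, 94 mm tall, loose; origin at the centre of its underside. Leave alone.
- battery: Block battery, black and copper, 18 x 27 x 48 mm, standing loose; origin at the centre of its underside. Leave alone.
- carton_2: Small off-white carton, 72 x 60 x 28 mm, loose; origin at the centre of its underside. Leave alone.
- trim_pot_box: Round metal tin, 59 mm in diameter, 24 mm high, loose; origin at the centre of its underside. Leave alone.

How it is judged:
By the outcome, as a careful person would: the job done as asked, in the order asked, and still so for the second after the job is handed in, with the robot touching nothing.
It also fails if it takes over 50 s, if anything falls off the work surface, if the arm or the gripper's body presses on something with over 40 N, if the wrist force passes 120 N, or if a joint passes its speed limit or range.

ROBOT

A 6-joint arm with a two-finger parallel gripper is mounted at the origin on a cart in front of the work surface, level with it; the furniture and walls round the work are solid. World frame = base frame: x ahead of the robot, y to its left, z up, the work surface at z = 0. Lengths are in m, angles in rad, forces in N, time in s.
With the tool pointing down it reaches from about 0.25 to 0.725 m from the base axis. Payload 9.7 kg.
Tool frame: the origin (TCP) lies at the very end of the fingers, on their centre line; the grasp point (between the pads) lies 19 mm behind it; z points along the fingers, y is the line along which they close (so a half turn about z gives the same grasp; the last joint's range is limited). The gripper opens to 85 mm and grips with 20 to 120 N. Pads are 22 mm wide; open, the fingers measure 114 mm over their backs; the gripper's body (76 mm by 85 mm) begins 54 mm behind the grasp point. The pads swing forward as they close: fully open they stand 13 mm farther back than shut.
Start: joints at [-1.198, 0.087, 0.176, 1.66, 0, 1.571], TCP at [0.2, -0.512, 0.231] pointing down, gripper open.
Joint ranges: [-3.13, 3.13], [-0.85, 1.81], [-1.15, 1.24], [-2.2, 2.28], [-1.44, 1.52], [-3.14, 3.14]. Speed limits (rad/s): [2.22, 2.22, 2.57, 3.14, 3.14, 3.14].

INTERFACE

Orientations are given as a unit quaternion [x, y, z, w].
In Python, from bench import manip gives the robot as it stands. Calls block until the motion is done:
- manip.reach(position, orientation): joint-space move of the TCP to a pose.
- manip.move_linear(position, frame=None, speed=0.15, until_force=None): straight line of the TCP; frame=None keeps the orientation; speed is the mean speed in m/s. With until_force (N) it stops when the force on the tool has changed by that much, and returns True; else False.
- manip.set_joints(angles): joint-space move.
- manip.gripper_to(opening, effort=None): finger opening in m; effort is the grip in N (None keeps the last); returns when the fingers have stopped.
- manip.hold(seconds).
- manip.ik(position, orientation): joint angles nearest the present ones, or None.
- manip.camera(name): name is "scene" or "top"; returns a dict with "img" (420x560x3 uint8, blue, green, red), "z_map" (420x560 float32, m along the optical axis (not along the pixel's ray), 0 where there is no reading), "camera_matrix" (3x3 intrinsics, pixels), "xyz" and "orientation" of the camera in the world. Camera axes: x right, y down, z forward; pixel columns grow to the right and rows downward; lengths in m; the calibration is good to about 2 mm. A picture is of the moment at which its call begins.
A pose or a line that the arm cannot do raises manip.MotionError and nothing moves.
- manip.hand_in(): hands the job in; it is judged then, once.
Trained networks look in a picture, given as the dict that the camera call returned (one of the last four; its "shot" number tells which), for a name from the list of things; names that differ only in an ending like _2 or _b are one class to them, and where a whole thing is asked for, a point or a joint stands for the part that bears it (a point fixed in the world has none). Each returns a list of dicts, best first, with "confidence" (0 to 1); they miss things now and then, are a little off and sometimes report something else, mostly with a low value. They report only what shows in the picture. A call takes as long as a camera call.
- manip.spot_in(picture, name): "location" ([column, row] in pixels, amid what is visible of it).
Readings, each from a call of its own:
- manip.read_clock(): time.
- manip.read_qpos(): joint angles.
- manip.read_joint_vel(): joint speeds.
- manip.read_effort(): joint torques, N m.
- manip.read_position(): TCP position.
- manip.read_ee_rot(): TCP orientation.
- manip.read_force(): force on the tool from outside, world axes, zero at the start.
- manip.read_torque(): the same for the moment, N m.
- manip.read_opening(): finger opening in m.
- manip.read_grasp_force(): force on a finger pad.
Only numpy, scipy, OpenCV 4.12 (cv2) and the standard library are available. Lean on these libraries where they do the work, as an engineer would, in place of code of your own. Each camera call takes 0.05 s, during which the arm holds its last target. There are 200 camera calls.

## Working session

There is one attempt and no reset: what is moved stays moved. The work goes in short steps, each a Python script; the robot and the scene stay as the last script left them, time stands still between calls to the robot, and variables do not carry over. Pictures are saved under pics/ and viewed, at most 10 in all, crops included, and the job is handed in when it is done.

```bash
mkdir -p pics; cat > h.py <<'E'
import numpy as np, cv2
from scipy.spatial.transform import Rotation as R
from bench import manip
def cloud(p):
    z=p["z_map"]; K=np.array(p["camera_matrix"]); v,u=np.mgrid[:z.shape[0],:z.shape[1]]
    c=np.stack([(u-K[0,2])/K[0,0]*z,(v-K[1,2])/K[1,1]*z,z],-1)
    w=c@R.from_quat(p["orientation"]).as_matrix().T+np.array(p["xyz"]); w[z==0]=np.nan
    return w
E
python3 - <<'E'
from h import *
ps=[]
for n in("scene","top"):
    p=manip.camera(n); cv2.imwrite(f"pics/{n}0.png",p["img"]); w=cloud(p)
    np.savez(f"{n}0.npz",w=w,img=p["img"])
    print(n,p["xyz"])
    for t in("stand","bar_top","board","red_tab","green_pad","flux_bottle","battery","carton_2","trim_pot_box"):
        for d in manip.spot_in(p,t)[:2]:
            c,r=map(int,d["location"]); print(t,round(d["confidence"],2),c,r,np.nanmedian(w[r-2:r+3,c-2:c+3].reshape(-1,3),0).round(3))
E
```

```text
scene [-0.04043663 -0.92410362  0.46103559]
stand 0.7 264 238 [ 0.513 -0.253  0.011]
bar_top 0.6 267 210 [ 0.451 -0.34   0.13 ]
green_pad 0.54 222 208 [ 0.438 -0.191  0.093]
flux_bottle 0.55 194 245 [ 0.337 -0.224  0.046]
battery 0.75 213 278 [ 0.304 -0.351  0.034]
carton_2 0.66 343 279 [ 0.491 -0.517  0.027]
carton_2 0.63 266 209 [ 0.44  -0.355  0.142]
trim_pot_box 0.65 283 217 [ 0.613 -0.215  0.023]
top [ 0.38364087 -0.3359937   0.95313849]
stand 0.72 241 220 [ 0.469 -0.281  0.095]
stand 0.61 211 153 [ 0.63  -0.212  0.023]
bar_top 0.7 254 213 [ 0.48  -0.309  0.123]
board 0.67 246 209 [ 0.491 -0.293  0.104]
red_tab 0.63 205 235 [ 0.439 -0.209  0.107]
green_pad 0.92 207 234 [ 0.441 -0.214  0.107]
flux_bottle 0.64 210 283 [ 0.342 -0.214  0.071]
battery 0.5 205 155 [ 0.626 -0.198  0.023]
battery 0.47 274 295 [ 0.312 -0.346  0.049]
carton_2 0.59 343 203 [ 0.509 -0.506  0.028]
trim_pot_box 0.59 207 156 [ 0.623 -0.203  0.023]
```

View pics/scene0.png

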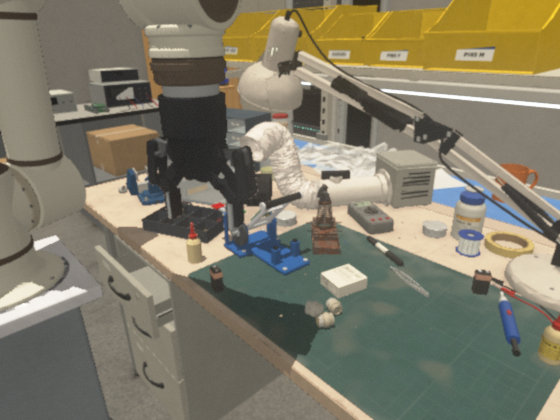

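View pics/top0.png

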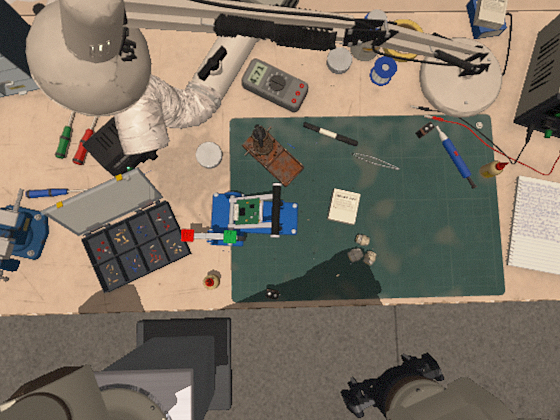

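The top view shows the red tab at (187,235), the green pad at (230,236) and the bar at about (276,210). The stand's +x points image right, which is world -y. The bottle is at (210,283). Next I'll refine these positions by colour.

```bash
python3 - <<'E'
from h import *
d=np.load("top0.npz"); w=d["w"]; im=d["img"]; hsv=cv2.cvtColor(im,cv2.COLOR_BGR2HSV).astype(int)
H,S,V=hsv[...,0],hsv[...,1],hsv[...,2]
def rep(n,m,box):
    c0,c1,r0,r1=box; b=np.zeros(m.shape,bool); b[r0:r1,c0:c1]=1; m=m&b&np.isfinite(w[...,0])
    rr,cc=np.nonzero(m); p=w[m]; print(n,len(p),"px",cc.min(),cc.max(),rr.min(),rr.max(),"med",np.median(p,0).round(4),"min",p.min(0).round(3),"max",p.max(0).round(3)); return p
rep("red",((H<8)|(H>172))&(S>150)&(V>100),(175,200,222,250))
rep("green",(H>45)&(H<80)&(S>150)&(V>100),(218,242,224,250))
p=rep("bar",(V<50)&(w[...,2]>.1),(262,290,175,245))
c=p.mean(0); print(c,np.linalg.svd(p-c,full_matrices=False)[2][0])
rep("brownthing",w[...,2]>.03,(243,305,120,180))
p=rep("blue",(H>100)&(H<125)&(S>150)&(w[...,2]<.03),(205,305,180,245)); print(cv2.minAreaRect((p[:,:2]*1000).astype(np.float32)))
rep("tin",w[...,2]>.015,(195,222,140,170)); rep("bottle",w[...,2]>.02,(200,222,268,295)); rep("tray",w[...,2]>.005,(82,180,190,290))
cv2.imwrite("pics/c.png",cv2.resize(im[130:310,160:360],None,fx=3.3,fy=3.3,interpolation=cv2.INTER_CUBIC))
print(manip.read_ee_rot())
E
```

```text
red 162 px 181 193 229 241 med [ 0.4409 -0.1711  0.0955] min [ 0.429 -0.184 -0.002] max [ 0.454 -0.142  0.1  ]
green 152 px 223 236 230 242 med [ 0.4357 -0.2581  0.111 ] min [ 0.424 -0.27   0.055] max [ 0.448 -0.246  0.114]
bar 351 px 271 280 186 234 med [ 0.4827 -0.3517  0.1537] min [ 0.435 -0.362  0.144] max [ 0.528 -0.342  0.158]
[ 0.48247351 -0.35177927  0.15345437] [-0.99816921  0.05994097  0.00808076]
brownthing 567 px 243 276 124 158 med [ 0.6409 -0.3228  0.0665] min [ 0.614 -0.359  0.03 ] max [ 0.689 -0.285  0.135]
blue 1468 px 211 297 194 244 med [ 0.4821 -0.3027  0.0117] min [ 0.423 -0.404 -0.001] max [ 0.538 -0.208  0.029]
((477.89727783203125, -306.11395263671875), (193.80078125, 113.60823822021484), 87.56211853027344)
tin 543 px 195 221 141 167 med [ 0.6281 -0.2048  0.023 ] min [ 0.599 -0.234  0.016] max [ 0.659 -0.175  0.028]
bottle 198 px 203 218 274 289 med [ 0.345  -0.2132  0.0537] min [ 0.328 -0.226  0.02 ] max [ 0.36  -0.196  0.095]
tray 4355 px 82 179 190 289 med [ 0.4819 -0.0184  0.0352] min [ 0.331 -0.142  0.005] max [0.554 0.08  0.169]
[ 9.82681892e-01  1.85300563e-01 -6.79627003e-06 -2.85108723e-05]
```

View pics/c.png

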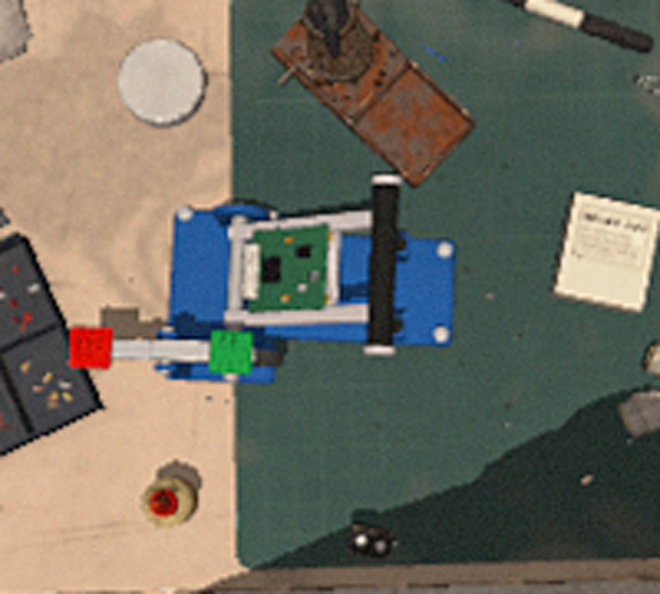

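The crop confirms red at (0.441,-0.171,0.096) and green at (0.436,-0.258,0.111). The bar runs along (0.998,-0.06), and the hinge comes out near (0.486,-0.258). Next I'll press the red tab.

```bash
cat >> h.py <<'E'
ex=np.array([-.0595,-.9982,0]); ey=np.array([.9982,-.0595,0]); O=np.array([.486,-.258,.002])
def P(x,y,z): return (O+x*ex+y*ey+[0,0,z-.002]).tolist()   # z above bench
def quat():
    best=[]
    for s in(1,-1):
        y=s*ey; z=np.array([0,0,-1.]); q=R.from_matrix(np.stack([np.cross(y,z),y,z],1)).as_quat().tolist()
        j=manip.ik(P(-.084,-.05,.2),q)
        if j is not None: best.append((abs(j[5]),q))
    return min(best)[1]
def st(): print("t",round(manip.read_clock(),2),np.round(manip.read_position(),4),np.round(manip.read_force(),1))
E
python3 - <<'E'
from h import *
manip.gripper_to(0); q=quat(); print(np.round(q,3))
manip.reach(P(-.086,-.05,.25),q)
manip.move_linear(P(-.086,-.05,.112),speed=.15); st()
print(manip.move_linear(P(-.086,-.05,.09),speed=.02,until_force=2)); st()
print(manip.move_linear(P(-.086,-.05,.070),speed=.02,until_force=14)); st()
p=manip.camera("top"); cv2.imwrite("pics/c1.png",cv2.resize(p["img"][130:310,160:360],None,fx=3.3,fy=3.3))
manip.move_linear(P(-.086,-.05,.2),speed=.15); st()
p=manip.camera("top"); w=cloud(p)
for n in("green_pad","red_tab"):
    for d in manip.spot_in(p,n)[:1]: print(n,d)
print(w[234:239,227:233,2].round(3))
E
```

```text
[0.728 0.686 0.    0.   ]
t 4.38 [ 0.4416 -0.1695  0.113 ] [-1.1  0.8  0.4]
True
t 5.17 [ 0.441  -0.169   0.0951] [1.2 0.9 0.4]
True
t 5.9 [ 0.4411 -0.1692  0.0835] [-2.3  2.   8.9]
t 6.88 [ 0.4409 -0.1691  0.1989] [ 0.1 -0.1 -0.9]
red_tab {'location': [207.4, 237.7], 'confidence': 0.64}
[[0.123 0.125 0.128 0.126 0.124 0.065]
 [0.126 0.123 0.127 0.127 0.122 0.089]
 [0.125 0.123 0.125 0.125 0.124 0.092]
 [0.125 0.126 0.126 0.124 0.122 0.09 ]
 [0.124 0.124 0.128 0.125 0.121 0.088]]
```

The green pad has risen to about 0.125, so the pawl is free. I'll press once more, harder, to be sure the tab is on its stop, then push the bar along its arc.

```bash
python3 - <<'E'
from h import *
q=quat()
manip.move_linear(P(-.086,-.05,.09),speed=.15)
print(manip.move_linear(P(-.086,-.05,.072),speed=.02,until_force=22)); st()
manip.move_linear(P(-.086,-.05,.22),speed=.2)
w=cloud(manip.camera("top")); print("green z",np.nanmedian(w[234:239,227:232,2]))
def B(th,dz=0): return P(.130*np.cos(th)+.002,.003,.057+.130*np.sin(th)+.008+dz)
manip.move_linear(B(.785,.06),speed=.2)
manip.move_linear(B(.785,.008),speed=.1); st()
for th in(.74,.66,.58,.5,.42,.34,.26,.18,.10,.04):
    s=manip.move_linear(B(th),speed=.04,until_force=12); st()
    if s: print("stopped",th); break
p=manip.camera("top"); cv2.imwrite("pics/c2.png",cv2.resize(p["img"][130:310,160:360],None,fx=3.3,fy=3.3))
E
```

```text
True
t 8.45 [ 0.4417 -0.1694  0.0835] [-3.8  1.3 11.3]
green z 0.12517454846725162
t 11.1 [ 0.4836 -0.3518  0.1656] [ 0.5 -0.4  0.6]
t 11.47 [ 0.4835 -0.3575  0.1532] [-0.1 -1.4  1.2]
stopped 0.74
```

View pics/c2.png

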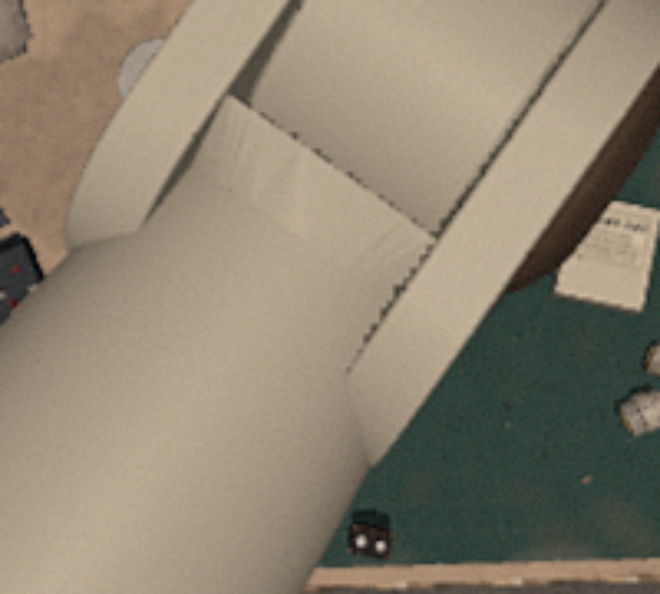

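The picture shows only the robot covering the holder. It stopped on a brief contact spike and the force has since relaxed. The pawl is free, so I'll continue more slowly.

```bash
cat >> h.py <<'E'
def B(th,dz=0): return P(.130*np.cos(th)+.002,.003,.057+.130*np.sin(th)+.008+dz)
E
python3 - <<'E'
from h import *
for th in(.70,.62,.54,.46,.38,.30,.22,.14,.07):
    s=manip.move_linear(B(th),speed=.025,until_force=15); st()
    if s: print("stopped",th,B(th)); break
E
```

```text
t 11.88 [ 0.4832 -0.3603  0.1494] [ 0.4 -3.7  4.3]
t 12.44 [ 0.4828 -0.3667  0.1412] [-0.4 -1.8  5.5]
t 13.01 [ 0.4824 -0.3721  0.1322] [ 0.1 -3.7  3.7]
t 13.57 [ 0.4819 -0.3762  0.1226] [ 0.7 -1.3  3. ]
t 14.14 [ 0.4815 -0.3802  0.1125] [ 1.3 -0.7 -0.8]
t 14.71 [ 0.4814 -0.3841  0.1031] [0.5 0.  0.1]
t 15.28 [ 0.4812 -0.3866  0.093 ] [-0.3  0.3 -1.2]
t 15.84 [ 0.4812 -0.3884  0.0828] [-0.3  0.7 -0.2]
t 16.36 [ 0.481  -0.3894  0.0737] [ 0.2  0.  -1. ]
```

```bash
python3 - <<'E'
from h import *
p=manip.camera("scene"); cv2.imwrite("pics/s3.png",cv2.resize(p["img"][130:290,160:360],None,fx=3.7,fy=3.7,interpolation=cv2.INTER_CUBIC))
E
```

```text
(no output)
```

View pics/s3.png

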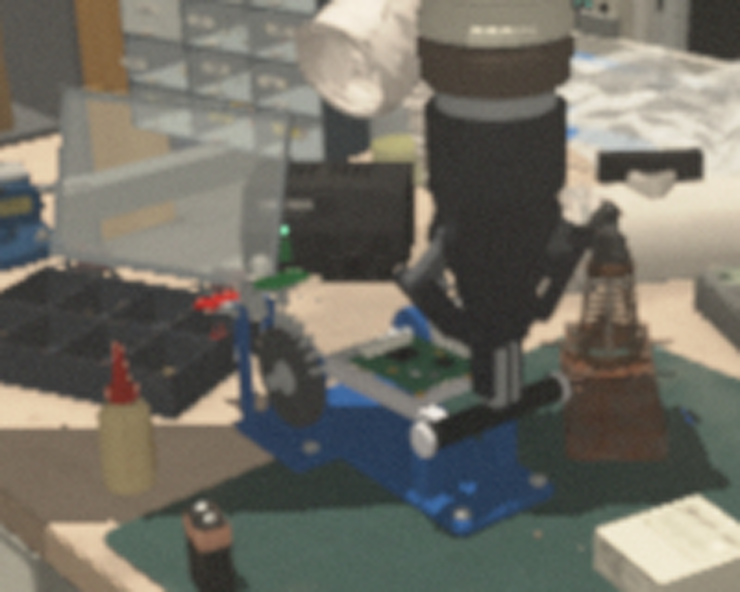

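The fingers at about (500,390) are still on the bar, and the arm is nearly flat. I'll press it down to its stop, then go to the green pad.

```bash
python3 - <<'E'
from h import *
s=manip.move_linear(B(0,-.010),speed=.015,until_force=18); print(s); st()
manip.hold(.2); st()
manip.move_linear(B(0,.12),speed=.15)
manip.move_linear(P(.006,-.05,.2),speed=.2)
p=manip.camera("scene"); w=cloud(p)
for n in("bar_top","green_pad"):
    for d in manip.spot_in(p,n)[:1]: print(n,d)
cv2.imwrite("pics/s4.png",cv2.resize(p["img"][160:290,160:320],None,fx=4.5,fy=4.5,interpolation=cv2.INTER_CUBIC))
m=(p["img"].max(-1)<60)&(np.abs((w-np.array(B(0)))@ex)<.025)&(np.abs((w-np.array(B(0)))@ey)<.045)&(w[...,2]>.03)
print(m.sum(),np.percentile(w[m][:,2],[5,50,95]),np.median((w[m]-O)@ex))
E
```

```text
True
t 17.18 [ 0.4813 -0.3903  0.0648] [-2.   0.5  6.3]
t 17.38 [ 0.4813 -0.3903  0.0647] [-2.1  1.   7.3]
bar_top {'location': [272.3, 235.3], 'confidence': 0.91}
green_pad {'location': [230.5, 207.9], 'confidence': 0.6}
186 [0.05373435 0.05960262 0.06378795] 0.13645550831469216
```

View pics/s4.png

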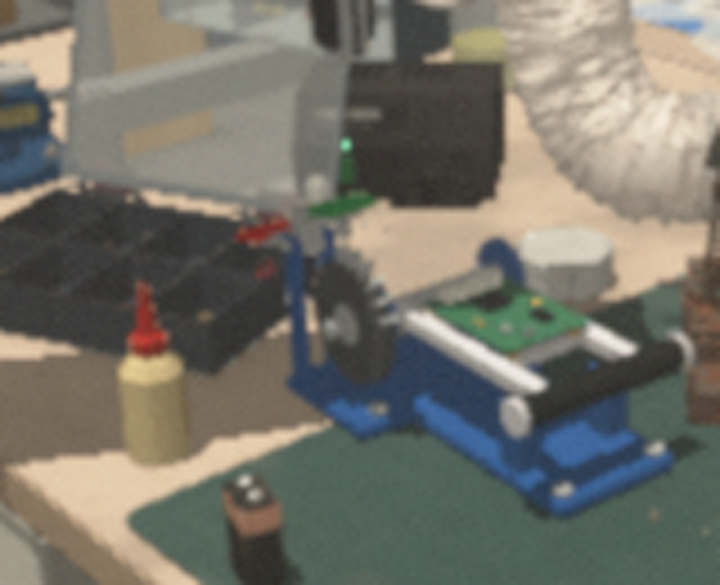

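The arm now lies flat on its rests, with the bar at crop (600,380), and the TCP stopped at 0.065 as expected. Next is the green pad.

```bash
python3 - <<'E'
from h import *
manip.move_linear(P(.006,-.05,.135),speed=.12); st()
print(manip.move_linear(P(.006,-.05,.100),speed=.015,until_force=22)); st()
manip.hold(.2); st()
print(manip.move_linear(P(.006,-.05,.100),speed=.015,until_force=15)); st()
manip.move_linear(P(.006,-.05,.22),speed=.15)
manip.move_linear(P(-.02,-.2,.30),speed=.2)
p=manip.camera("top"); w=cloud(p); hsv=cv2.cvtColor(p["img"],cv2.COLOR_BGR2HSV).astype(int)
cv2.imwrite("pics/t5.png",cv2.resize(p["img"][130:310,160:360],None,fx=3.3,fy=3.3))
H,S,V=hsv[...,0],hsv[...,1],hsv[...,2]
for n,m,b in(("red",((H<8)|(H>172))&(S>150),(183,191,231,239)),("green",(H>45)&(H<80)&(S>150),(225,234,232,240))):
    s=(slice(b[2],b[3]),slice(b[0],b[1])); print(n,m[s].sum(),np.median(w[s][m[s]],0))
E
```

```text
t 20.02 [ 0.4359 -0.2612  0.1356] [ 1.1 -0.5  0.9]
True
t 21.63 [ 0.4363 -0.2622  0.1107] [-2.1  0.9  7.7]
t 21.83 [ 0.4363 -0.2622  0.1107] [-2.7  1.2  7.8]
True
t 22.15 [ 0.4363 -0.2622  0.1107] [-3.1  0.4  8.9]
red 64 [ 0.44188183 -0.170359    0.09614461]
green 72 [nan nan nan]
```

View pics/t5.png

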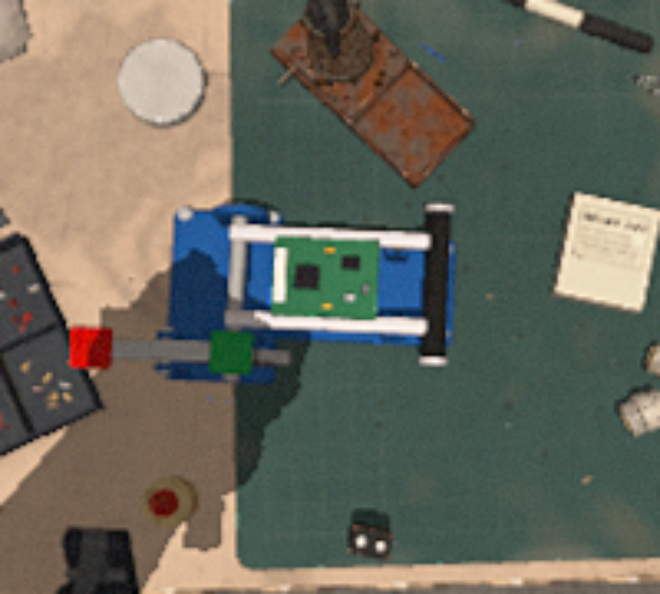

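The picture shows the arm flat, with the bar at crop (437,285). The red tab is back at 0.096, the pad stopped at 0.111 and the surrounding things have not moved, so the pawl is locked.

```bash
python3 -c "
from bench import manip
print(manip.hand_in())"
```

```text
the job is handed in; nothing more can be done
None
```

The job is handed in: I pressed the red tab to its stop, pushed the arm flat by its bar, and pressed the green pad down to lock the pawl. The last picture shows everything around the stand undisturbed.

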